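# Put the ink rollers away in the locked roller store

### The arm

A 6-joint arm with a two-finger parallel gripper is mounted at the origin on the work surface. World frame = base frame: x ahead of the robot, y to its left, z up, the work surface at z = 0. Lengths are in mm, angles in degrees, forces in N, time in s.
With the tool pointing down it reaches from about 300 to 850 mm from the base axis. Payload 4.2 kg.
Tool frame: the origin (TCP) lies at the very end of the fingers, on their centre line; the grasp point (between the pads) lies 19 mm behind it; z points along the fingers, y is the line along which they close (so a half turn about z gives the same grasp; the last joint's range is limited). The gripper opens to 91 mm and grips with 3 to 60 N. Pads are 32 mm wide; open, the fingers measure 118 mm over their backs; the gripper's body (76 mm by 178 mm) begins 60 mm behind the grasp point.
Start: joints at [-69.442, 18.312, 89.639, -0, 72.044, -1.146], TCP at [212.643, -534.253, 213.976] pointing down, gripper open.
Joint ranges: [-177.97, 177.97], [-48.28, 115.42], [12.27, 149.76], [-77.06, 257.06], [2.81, 150.46], [-146.56, 146.56]. Speed limits (degrees/s): [147.25, 147.25, 180, 180, 180, 180].

### API

Orientations are given as [roll, pitch, yaw] about the fixed x, y, z axes, in that order (R = Rz(yaw) Ry(pitch) Rx(roll)).
In Python, from workcell import env, eyes gives the robot as it stands.
- The arm moves only by the tool send_rows, never from a script. Its argument "targets" is text: rows parted by semicolons, each of 7 numbers parted by spaces: the shift along the tool's x, y, z in m, then the turn, a rotation vector about the tool's x, y, z in degrees, then the opening in per cent of the stroke, from 0 (shut) to 100 (fully open). A call has 1 to 12 rows; each row is the pose to reach, as a shift and turn from the pose commanded when the call began, along the tool's axes at that moment; what a row does not reach only later rows make up. A row lasts 1/12 s, in which the tool goes at most 41.7 mm and 7.16 degrees, less where a joint would pass 70% of its speed; a pose out of reach is approached as far as the arm can. A call with a gripper value outside its range is refused whole. The fingers move at their own pace and stop on an object; "grip_force" is the grip in N (left out, the last holds). Time passes only in rows, so rows that repeat a pose let the fingers close. It gives the time, the measured TCP pose, the force, the opening and the grip force at its end, in the units of the state.
- env.state(): the state, without advancing time (a new reading comes with each control period).
- eyes.grab_frame(name): name is "side" or "top" or "wrist"; returns a dict with "image" (480x640x3 uint8, blue, green, red), "fovy" (degrees; the focal length in pixels is half the picture's height over the tangent of half this angle, whatever the lens; pixels are square), "cx", "cy" (the principal point, pixels), "eye" and "attitude" of the camera in the world. Camera axes: x right, y up, looking along -z (the intrinsics and any distortion apply to the point x, -y, -z); pixel columns grow to the right and rows downward; lengths in mm; the calibration is good to about 2 mm. The wrist camera is an equidistant fisheye: a pixel r from the principal point sees the ray r / f radians off the axis. A picture is of the moment at which its call begins. There is no depth.
- env.job_done(): hands the job in; it is judged then, once.
The state is a dict: "time_s": time; "qpos": joint angles; "qvel": joint speeds; "effort": joint torques, N m; "ee_pos": TCP position; "ee_rot": TCP orientation; "force": force on the tool from outside, world axes, zero at the start; "torque": the same for the moment, N m; "gripper_width": finger opening in mm; "gripper_force": force on a finger pad.
Only numpy, scipy, OpenCV 4.12 (cv2) and the standard library are available. Lean on these libraries where they do the work, as an engineer would, in place of code of your own. Each camera call takes 0.05 s, during which the arm holds its last target. There are 200 camera calls.

### The job

Unlock the roller store with a quarter turn of the red key and swing its gate wide open. Hang every ink roller that stands on the table on the rail, entering at the open end and sliding it in until the whole roller is well past the yellow band, then shut the gate and turn the key back to locked. Do not disturb the other things on the table.

Things in the scene. Friction and masses are not known exactly. Their poses are not given: they have to be found in the camera images.
- roller_blue_mid (a point): pale blue ink roller on its hanger (may be absent), standing upright, round about z, 0.3 kg. Bottom up: roller 60 mm diameter x 75 tall (heavy steel foot), neck 10 x 30, carrier disc 50 x 6, wooden grip 26 x 44; 155 mm in all. This point is on the axis, 77.5 mm above the underside; the disc's underside is 27.5 mm above it, the grip 33.5 to 77.5 mm above it; z up
- roller_red_mid (a point): red ink roller on its hanger (may be absent), standing upright, round about z, 0.3 kg. Bottom up: roller 60 mm diameter x 75 tall (heavy steel foot), neck 10 x 30, carrier disc 50 x 6, wooden grip 26 x 44; 155 mm in all. This point is on the axis, 77.5 mm above the underside; the disc's underside is 27.5 mm above it, the grip 33.5 to 77.5 mm above it; z up
- roller_green_mid (a point): green ink roller on its hanger (may be absent), standing upright, round about z, 0.3 kg. Bottom up: roller 60 mm diameter x 75 tall (heavy steel foot), neck 10 x 30, carrier disc 50 x 6, wooden grip 26 x 44; 155 mm in all. This point is on the axis, 77.5 mm above the underside; the disc's underside is 27.5 mm above it, the grip 33.5 to 77.5 mm above it; z up
- roller_black_mid (a point): black rubber ink roller on its hanger (may be absent), standing upright, round about z, 0.3 kg. Bottom up: roller 60 mm diameter x 75 tall (heavy steel foot), neck 10 x 30, carrier disc 50 x 6, wooden grip 26 x 44; 155 mm in all. This point is on the axis, 77.5 mm above the underside; the disc's underside is 27.5 mm above it, the grip 33.5 to 77.5 mm above it; z up
- rail_mouth (a point): open end of the store's rail, on its centre line, level with the bars' tops, 125 mm above the table; z up, y along the rail into the store, x to the gate's latch side. Two bars along y (y = 4 to 280 mm; 12 mm thick, 14 wide) leave a 24 mm slot; discs ride on top, necks in the slot, rollers below. Yellow band on the bars at y = 30 to 50 mm. The store's place varies, yaw up to 0.12 rad
- rail_end (a point): shut end of the rail, on the inner face of its end plate: y = 280 mm in the frame of rail_mouth, at bar-top level. A roller fully home has its axis 30 mm before it, the next ones queue at 60 mm spacing. Posts at x = +-45 to 55 mm beside the rail (at y = 75 and 245 mm) and an 8 mm base plate below; nothing stands above the bars. Hung, a roller's mid point is 27.5 mm below this level
- gate (a joint): white upright gate panel across the rail mouth (reaches 170 mm from its hinge, 12 mm thick, top 140 mm above the table), vertical hinge: 0 shut, grows as the free end swings outwards, away from the rail, clockwise from above, to its stop at 1.8 rad; stays where left (friction 0.12 N m). The lock's cam holds it shut while locked, and keeps it from shutting if locked while open
- gate_hinge (a point): point on the gate's vertical hinge axis, 175 mm above the table, at x = -85, y = -10 mm in the frame of rail_mouth; its x axis points along the gate to the free end (along x of rail_mouth when shut) and turns with it
- gate_pull (a point): black upright round pull peg on top of the gate, 75 mm from the hinge axis, 16 mm diameter, from 140 to 200 mm above the table; this point is on its axis, 175 mm above the table
- key (a joint): red key captive in the quarter-turn cam lock on top of the gate's free end, vertical axis: 0 locked (wing in line with the gate, brass cam behind the post's lip), grows counter-clockwise seen from above to its stop at 1.571, unlocked (wing square to the gate); friction 0.05 N m; the cam is clear of the lip from 1.35 on
- key_grip (a point): centre of the key's flat red wing: 46 mm long (along this point's x), 10 mm thick (along y), from 175 to 205 mm above the table (this point 190 mm); lock block below tops out at 162 mm; 155 mm from the hinge axis, 80 mm from the pull peg; turns with the key
- ink_tin: ink tin, 72 mm diameter x 75 mm; bystander, not to be disturbed; origin at its underside
- ink_jar: ink jar, 60 mm diameter x 80 mm; bystander, not to be disturbed; origin at its underside
- palette_knife: palette knife lying, 200 mm long; bystander, not to be disturbed; origin at its underside
- ink_brush: brush lying, 180 mm long; bystander, not to be disturbed; origin at its underside
- lino_block: printing block lying, 120 x 90 x 22 mm; bystander, not to be disturbed; origin at its underside
- cleaner_bottle: cleaner bottle, 60 mm diameter x 150 mm; bystander, not to be disturbed; origin at its underside
- brush_mug: white mug, 76 mm diameter x 90 mm, handle on its y side; bystander, not to be disturbed; origin at its underside

How it is judged (in metres and radians):
On the way, in this order (a step that is already met when the one before it is completed fails the run):
1. the key is turned to unlocked while the gate is shut (value of joint key above 1.35 rad and value of joint gate below 0.1 rad), for 0.1 s.
2. the gate is swung wide open (value of joint gate above 1.3 rad), for 0.2 s.
3. every roller present hangs on the rail, past the yellow band, and is let go, with the gate still open (y of roller_blue_mid in the frame of rail_mouth between 0.07 and 0.27 m and x of roller_blue_mid in the frame of rail_mouth between -0.015 and 0.015 m and z of roller_blue_mid in the frame of rail_mouth between -0.036 and -0.018 m and angle between each of roller_blue_mid, roller_red_mid, roller_green_mid, roller_black_mid's own z axis and vertical below 0.2 rad and y of roller_red_mid in the frame of rail_mouth between 0.07 and 0.27 m and x of roller_red_mid in the frame of rail_mouth between -0.015 and 0.015 m and z of roller_red_mid in the frame of rail_mouth between -0.036 and -0.018 m and y of roller_green_mid in the frame of rail_mouth between 0.07 and 0.27 m and x of roller_green_mid in the frame of rail_mouth between -0.015 and 0.015 m and z of roller_green_mid in the frame of rail_mouth between -0.036 and -0.018 m and y of roller_black_mid in the frame of rail_mouth between 0.07 and 0.27 m and x of roller_black_mid in the frame of rail_mouth between -0.015 and 0.015 m and z of roller_black_mid in the frame of rail_mouth between -0.036 and -0.018 m and linear speed of each of roller_blue, roller_red, roller_green, roller_black below 0.03 m/s and contact force between the fingers and roller_blue below 0.2 N and contact force between the fingers and roller_red below 0.2 N and contact force between the fingers and roller_green below 0.2 N and contact force between the fingers and roller_black below 0.2 N and value of joint gate above 0.8 rad), for 0.2 s.
4. the gate is shut (value of joint gate below 0.06 rad), for 0.2 s.
5. the key is turned back to locked (value of joint key below 0.2 rad and value of joint gate below 0.06 rad), for 0.2 s.
At the end, for the whole second after the job is handed in: every roller present hangs at rest and upright on the rail with its axis 70 mm or more inside the rail mouth (so the whole roller is at or past the yellow band), the gate is shut (within 0.06 rad) and the key is back at locked (within 0.2 rad) (all of step 5 and y of roller_blue_mid in the frame of rail_mouth between 0.07 and 0.27 m and x of roller_blue_mid in the frame of rail_mouth between -0.015 and 0.015 m and z of roller_blue_mid in the frame of rail_mouth between -0.036 and -0.018 m and angle between each of roller_blue_mid, roller_red_mid, roller_green_mid, roller_black_mid's own z axis and vertical below 0.2 rad and y of roller_red_mid in the frame of rail_mouth between 0.07 and 0.27 m and x of roller_red_mid in the frame of rail_mouth between -0.015 and 0.015 m and z of roller_red_mid in the frame of rail_mouth between -0.036 and -0.018 m and y of roller_green_mid in the frame of rail_mouth between 0.07 and 0.27 m and x of roller_green_mid in the frame of rail_mouth between -0.015 and 0.015 m and z of roller_green_mid in the frame of rail_mouth between -0.036 and -0.018 m and y of roller_black_mid in the frame of rail_mouth between 0.07 and 0.27 m and x of roller_black_mid in the frame of rail_mouth between -0.015 and 0.015 m and z of roller_black_mid in the frame of rail_mouth between -0.036 and -0.018 m and linear speed of each of roller_blue, roller_red, roller_green, roller_black below 0.03 m/s and contact force between the fingers and roller_blue below 0.2 N and contact force between the fingers and roller_red below 0.2 N and contact force between the fingers and roller_green below 0.2 N and contact force between the fingers and roller_black below 0.2 N); the robot touches nothing.
It fails at once if one of the other things on the table is shifted by more than 6 cm (distance of any of ink_tin, ink_jar, palette_knife, ink_brush, lino_block, cleaner_bottle, brush_mug from where it was at the start of the episode above 0.06 m).
It fails at once if a tin, jar, bottle, mug or block is knocked over (angle between any of ink_tin, ink_jar, lino_block, cleaner_bottle, brush_mug's own z axis and vertical above 0.6 rad).
Of roller_blue, roller_red, roller_green, roller_black only 2 to 3 are there at a start; the rules pass over those that are not, and their reading is None.
At some moment in a run one of roller_blue, roller_red, roller_green, roller_black may be knocked a few centimetres aside while the robot is not near it.
It also fails if it takes over 210 s, if anything falls off the work surface, if the arm or the gripper's body presses on something with over 40 N, if the wrist force passes 120 N, or if a joint passes its speed limit or range.

## Working session

There is one attempt and no reset: what is moved stays moved. The work goes in short steps, Python scripts to look and compute and a tool call to move; the robot and the scene stay as the last step left them, time stands still between calls to the robot, and variables do not carry over. Pictures are saved under pics/ and viewed, at most 14 in all, crops included, and the job is handed in when it is done.

Besides the shell and the picture viewer there is one more tool, called after "Request:" as name(argument=value, ...) on one line, values as JSON. send_rows: Moves the arm, as the interface text tells. Its arguments: {"type":"object","properties":{"targets":{"type":"string"},"grip_force":{"type":"number"}},"required":["targets"]}

```bash
mkdir -p pics; ls; python3 - <<'E'
from workcell import env, eyes
import cv2
s=env.state(); print(s['time_s'],s['ee_pos'],s['ee_rot'],s['gripper_width'])
for n in ("side","top"):
    f=eyes.grab_frame(n); cv2.imwrite(f'pics/{n}0.png',f['image']); print(n,{k:v for k,v in f.items() if k!='image'})
E
```

```text
pics
0.0 [ 212.42043374 -533.75009175  213.13292528] [-1.79897955e+02 -1.28581003e-04  2.17007876e+01] 90.95246148101457
side {'fovy': 56.26285724361361, 'cx': 321.80305338894925, 'cy': 237.98275136971952, 'eye': array([ 128.69523614,  662.05301078, 1025.81958779]), 'attitude': array([  40.73656815,    0.33098359, -148.47777058])}
top {'fovy': 57.69893726124775, 'cx': 314.25927659543873, 'cy': 244.24570720757026, 'eye': array([ 337.28650584,    7.72793741, 1478.60948982]), 'attitude': array([ 7.07417499e+00, -9.04440739e-02, -9.06681303e+01])}
```

View pics/side0.png

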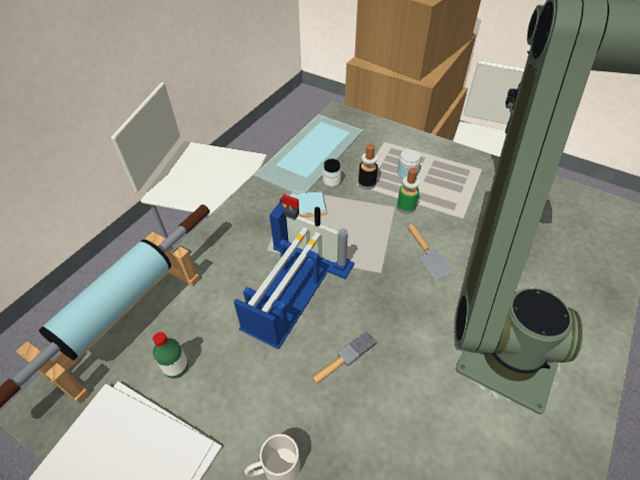

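View pics/top0.png

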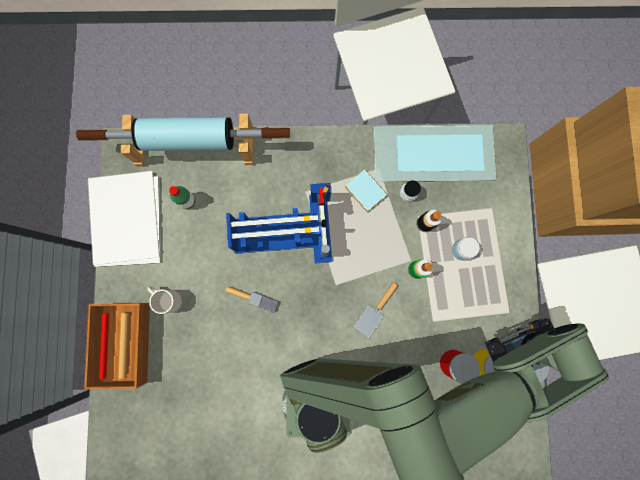

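The side view shows a black roller (368,170), a green roller (408,190), and the store with its gate at (300,230). In the top view they sit at black (430,220), green (425,268), store (280,225), with a possible red roller near (452,362) under the arm.

```bash
cat > h.py <<'E'
import numpy as np, cv2
from scipy.spatial.transform import Rotation as R
from workcell import env, eyes
def grab(n,save=None):
    f=eyes.grab_frame(n); f['name']=n; f['f']=240/np.tan(np.radians(f['fovy']/2))
    f['R']=R.from_euler('xyz',f['attitude'],degrees=True).as_matrix()
    if save: cv2.imwrite(f'pics/{save}.png',f['image'])
    return f
def ray(f,u,v):
    a=np.array([u-f['cx'],v-f['cy']])/f['f']
    if f['name']=='wrist':
        r=np.hypot(*a); d=np.array([*(a*(np.sin(r)/max(r,1e-9))),np.cos(r)])
    else: d=np.array([*a,1.])
    d=f['R']@(d*[1,-1,-1]); return f['eye'],d/np.linalg.norm(d)
def onz(f,u,v,z):
    o,d=ray(f,u,v); return o+d*(z-o[2])/d[2]
def proj(f,p):
    c=f['R'].T@(np.asarray(p,float)-f['eye'])*[1,-1,-1]
    if f['name']=='wrist':
        n=np.hypot(c[0],c[1]); t=np.arctan2(n,c[2]); a=c[:2]/max(n,1e-9)*t
    else: a=c[:2]/c[2]
    return a*f['f']+[f['cx'],f['cy']]
def tri(*l):
    A=np.zeros((3,3));b=np.zeros(3)
    for f,u,v in l:
        o,d=ray(f,u,v);M=np.eye(3)-np.outer(d,d);A+=M;b+=M@o
    return np.linalg.solve(A,b)
def blobs(f,lo,hi,amin=15,roi=None):
    h=cv2.cvtColor(f['image'],cv2.COLOR_BGR2HSV); m=cv2.inRange(h,lo,hi)
    if roi: k=np.zeros_like(m);x0,y0,x1,y1=roi;k[y0:y1,x0:x1]=1;m=m*k
    n,l,s,c=cv2.connectedComponentsWithStats(m)
    return m,sorted([(int(s[i,4]),c[i].round(1).tolist(),s[i,:4].tolist()) for i in range(1,n) if s[i,4]>=amin],reverse=True)
def pose():
    s=env.state();return np.array(s['ee_pos']),R.from_euler('xyz',s['ee_rot'],degrees=True).as_matrix(),s
def rel(p):   # shift of TCP target p (mm) in tool axes, m
    e,T,_=pose();return (T.T@(np.asarray(p)-e)/1000).round(4)
E
python3 - <<'E'
from h import *
s=grab('side'); t=grab('top'); w=grab('wrist','wrist0')
a=cv2.resize(s['image'][185:345,230:360],None,fx=3,fy=3,interpolation=cv2.INTER_CUBIC)
b=cv2.resize(t['image'][170:275,215:350],None,fx=3,fy=3,interpolation=cv2.INTER_CUBIC)
c=np.zeros((480,800,3),np.uint8); c[:480,:390]=a; c[:315,395:800]=b
cv2.imwrite('pics/mos.png',c)
E
```

```text
(no output)
```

View pics/mos.png

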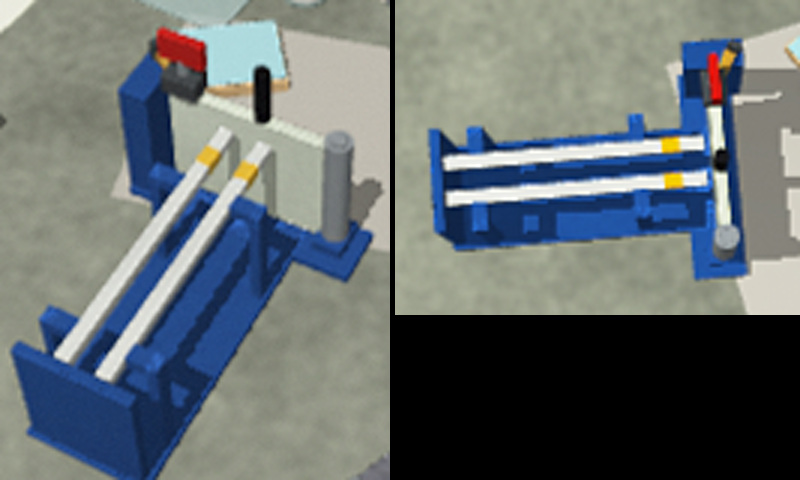

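View pics/wrist0.png

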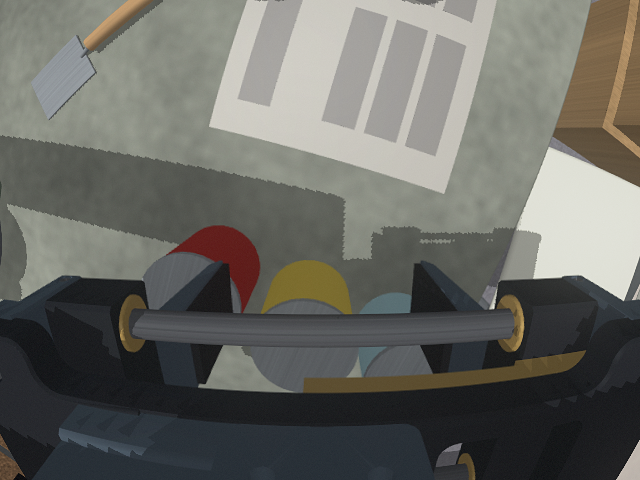

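No grips on the red/yellow/blue cans by the wrist (wrist view 215,260 / 305,300 / 400,330): they are tins, not rollers. The gate is shut, the key (red, top ≈(321,196)) is in line, and the peg is at (323,223) in the top view.

```bash
python3 - <<'E'
from h import *
s=grab('side'); t=grab('top')
H=lambda *a:tuple(a)
for f,roi,rr in ((s,(230,180,360,345),(340,130,440,220)),(t,(215,165,350,275),(390,190,460,290))):
    print(f['name'])
    print(' yel',blobs(f,(18,120,120),(35,255,255),4,roi)[1][:4])
    print(' red',blobs(f,(0,150,90),(6,255,255),6,roi)[1][:3])
    print(' white',blobs(f,(0,0,185),(179,50,255),20,roi)[1][:4])
    print(' blk',blobs(f,(0,0,0),(179,255,45),6,roi)[1][:5])
    print(' grip',blobs(f,(5,110,90),(17,255,255),6,rr)[1][:4])
    print(' green',blobs(f,(45,120,40),(80,255,255),20,rr)[1][:3])
    print(' blkrol',blobs(f,(0,0,0),(179,255,50),20,rr)[1][:3])
# px estimates from crop
print('peg tri',tri((s,230+262/3,185+68/3),(t,215+(721-395)/3,170+157/3)))
print('peg z200',onz(t,215+(721-395)/3,170+157/3,200),onz(s,230+262/3,185+68/3,200))
E
```

```text
side
 yel [(39, [299.6, 237.0], [296, 234, 8, 8]), (37, [311.8, 241.9], [308, 239, 8, 8]), (7, [283.9, 205.4], [282, 204, 4, 4])]
 red [(151, [290.0, 201.2], [282, 194, 17, 15])]
 white [(1421, [343.5, 220.7], [318, 196, 42, 72]), (399, [286.2, 277.7], [262, 244, 50, 68]), (395, [272.8, 272.3], [248, 239, 51, 67]), (141, [235.2, 185.0], [230, 180, 17, 16])]
 blk [(85, [317.0, 216.2], [315, 208, 5, 18]), (16, [296.7, 213.0], [295, 209, 4, 8])]
 grip [(112, [412.0, 175.0], [408, 168, 9, 15]), (106, [369.6, 151.3], [366, 144, 8, 15]), (85, [367.9, 167.2], [361, 163, 15, 9]), (66, [408.8, 190.9], [403, 187, 14, 8])]
 green [(297, [407.0, 200.5], [398, 186, 21, 25])]
 blkrol [(262, [367.3, 177.0], [359, 163, 19, 23])]
top
 yel [(30, [307.5, 230.0], [305, 228, 6, 5]), (30, [306.5, 218.0], [304, 216, 6, 5]), (22, [325.4, 189.3], [323, 187, 6, 6])]
 red [(54, [321.2, 196.4], [319, 188, 5, 17])]
 white [(339, [340.3, 265.5], [329, 256, 21, 19]), (304, [268.2, 232.9], [232, 228, 73, 11]), (303, [267.2, 221.1], [231, 217, 73, 10]), (200, [340.2, 186.0], [331, 178, 19, 15])]
 blk [(29, [323.2, 222.9], [321, 220, 5, 7])]
 grip [(76, [435.4, 215.7], [430, 211, 11, 10]), (72, [426.8, 266.5], [422, 263, 11, 8]), (30, [425.9, 221.7], [423, 214, 10, 13]), (8, [391.4, 285.2], [390, 283, 5, 6])]
 green [(117, [414.5, 269.6], [409, 259, 18, 19])]
 blkrol [(117, [423.6, 224.3], [417, 212, 21, 19]), (75, [411.9, 192.1], [405, 190, 15, 6])]
peg tri [564.27300309 -23.49599736 201.3996683 ]
peg z200 [561.31297879 -24.90163397 200.        ] [568.40594181 -23.69934061 200.        ]
```

```bash
python3 - <<'E'
from h import *
s=grab('side'); t=grab('top')
for n,a,b in (('band latch',(299.6,237),(306.5,218)),('band hinge',(311.8,241.9),(307.5,230))):
    print(n,tri((s,*a),(t,*b)).round(1),onz(s,*a,122).round(1),onz(t,*b,123).round(1))
for n,a in (('s L',(272.8,272.3)),('s H',(286.2,277.7))): print(n,onz(s,*a,122).round(1))
for n,a in (('t L',(267.2,221.1)),('t H',(268.2,232.9))): print(n,onz(t,*a,123).round(1))
m,_=blobs(t,(0,0,185),(179,50,255),20,(228,214,306,242))
for k in (1,2):
    n,l,st,c=cv2.connectedComponentsWithStats(m)
    ys,xs=np.where(l==k); vx,vy,x0,y0=cv2.fitLine(np.float32(np.c_[xs,ys]),cv2.DIST_L2,0,.01,.01).ravel()
    A=onz(t,x0-30*vx,y0-30*vy,125);B=onz(t,x0+30*vx,y0+30*vy,125);d=A-B;d*=np.sign(d[1]);print('rail yaw deg',np.degrees(np.arctan2(-d[0],d[1])))
print('key tri',tri((s,290,201.2),(t,321.2,196.4)).round(1), onz(t,321.2,196.4,200).round(1))
for n,a,b in (('black grip',(369.6,151.3),(435.4,215.7)),('green grip',(412,175),(426.8,266.5))):
    print(n,tri((s,*a),(t,*b)).round(1))
E
```

```text
band latch [591.2  27.9 121.2] [592.5  28.9 122. ] [589.3  27.2 123. ]
band hinge [553.5  25.4 121.4] [555.6  26.5 122. ] [550.9  24.4 123. ]
s L [585.6 161.  122. ]
s H [547.6 157.2 122. ]
t L [580.8 151.3 123. ]
t H [543.1 148.1 123. ]
rail yaw deg 4.064403224956148
rail yaw deg 3.9201808002011713
key tri [646.2 -17.5 187.9] [640.2 -18.6 200. ]
black grip [ 592.7 -377.   132.2]
green grip [ 433.1 -343.3  131.9]
```

Store pose: mouth ≈ (575,-13), yaw 4°; the peg (566,-24) and key (646,-18) agree with it. Black is at (593,-377), green at (433,-343). Moving to above the key.

Request:
send_rows(targets="0 0 -0.04 0 0 0 100; 0 0 -0.08 0 0 0 100; 0.5 -0.27 -0.087 0 0 17.7 100; 0.5 -0.27 -0.087 0 0 17.7 100; 0.5 -0.27 -0.087 0 0 17.7 100; 0.5 -0.27 -0.087 0 0 17.7 100; 0.5 -0.27 -0.087 0 0 17.7 100; 0.5 -0.27 -0.087 0 0 17.7 100; 0.5 -0.27 -0.087 0 0 17.7 100; 0.5 -0.27 -0.087 0 0 17.7 100; 0.5 -0.27 -0.087 0 0 17.7 100; 0.5 -0.27 -0.087 0 0 17.7 100")

```text
time_s: 1.45
ee_pos: [478.5, -215.9, 299.4]
ee_rot: [180.0, -0.0, 4.0]
force: [0.5, -0.9, -1.1]
gripper_width: 91.2
gripper_force: 0.0
```

```bash
python3 - <<'E'
from h import *
e,T,s=pose(); print(s['time_s'],e,s['ee_rot']); print(rel((645.8,-18,240)))
E
```

```text
1.45 [ 478.52314336 -215.91761347  299.3760403 ] [ 1.79969147e+02 -3.32682561e-02  4.00517604e+00]
[ 0.1807 -0.1858  0.0594]
```

Request:
send_rows(targets="0.18 -0.185 0.04 0 0 0 100; 0.18 -0.185 0.04 0 0 0 100; 0.18 -0.185 0.04 0 0 0 100; 0.18 -0.185 0.04 0 0 0 100; 0.18 -0.185 0.04 0 0 0 100; 0.18 -0.185 0.04 0 0 0 100; 0.18 -0.185 0.04 0 0 0 100; 0.18 -0.185 0.04 0 0 0 100; 0.18 -0.185 0.04 0 0 0 100")

```text
time_s: 2.2
ee_pos: [643.9, -20.6, 258.5]
ee_rot: [180.0, 0.1, 4.1]
force: [-0.9, -0.3, 0.4]
gripper_width: 91.2
gripper_force: 0.0
```

```bash
python3 - <<'E'
from h import *
w=grab('wrist','w1'); t=grab('top','top1')
e,T,s=pose(); print(s['time_s'],e,s['ee_rot']); print(rel((645.8,-18,171)))
print(blobs(w,(0,150,90),(6,255,255),30)[1][:4])
print('expected key px',proj(w,(645.8,-18,205)),'peg',proj(w,(565.8,-23.9,200)))
E
```

```text
2.3 [643.51604406 -21.92610615 259.57158097] [ 1.79955397e+02 -1.68512204e-03  3.93550457e+00]
[ 0.0025 -0.0038  0.0886]
[(407, [318.1, 269.3], [311, 236, 15, 55])]
expected key px [317.38888675 257.50598853] peg [318.17098647 360.36626741]
```

View pics/w1.png

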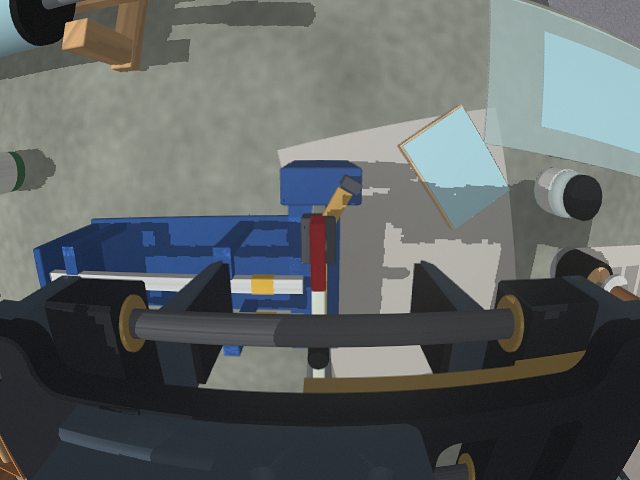

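View pics/top1.png

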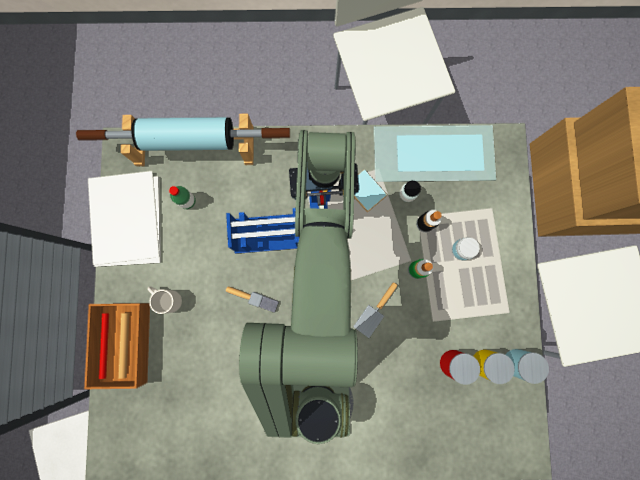

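The wrist view shows the wing at (318,253), as predicted. The top view with the arm away confirms just two rollers (black 428,220; green 424,268); the three cans are scenery. Going down to the key and gripping.

Request:
send_rows(targets="0.0025 -0.004 0.03 0 0 0 100; 0.0025 -0.004 0.06 0 0 0 100; 0.0025 -0.004 0.088 0 0 0 100; 0.0025 -0.004 0.088 0 0 0 100; 0.0025 -0.004 0.088 0 0 0 60; 0.0025 -0.004 0.088 0 0 0 30; 0.0025 -0.004 0.088 0 0 0 0; 0.0025 -0.004 0.088 0 0 0 0; 0.0025 -0.004 0.088 0 0 0 0; 0.0025 -0.004 0.088 0 0 0 0; 0.0025 -0.004 0.088 0 0 0 0; 0.0025 -0.004 0.088 0 0 0 0", grip_force=15)

```text
time_s: 3.3
ee_pos: [646.5, -16.4, 171.2]
ee_rot: [180.0, -0.0, 4.0]
force: [-0.0, 0.8, -0.0]
gripper_width: 40.2
gripper_force: 0.0
```

Request:
send_rows(targets="0 0 0 0 0 0 0; 0 0 0 0 0 0 0; 0 0 0 0 0 0 0; 0 0 0 0 0 0 0; 0 0 0 0 0 0 0; 0 0 0 0 0 0 0; 0 0 0 0 0 0 0; 0 0 0 0 0 0 0", grip_force=15)

```text
time_s: 3.97
ee_pos: [646.5, -17.9, 171.0]
ee_rot: [179.9, 0.0, 4.0]
force: [0.5, -5.8, -0.8]
gripper_width: 10.8
gripper_force: 15.0
```

Request:
send_rows(targets="0 0 0 0 0 -7 0; 0 0 0 0 0 -14 0; 0 0 0 0 0 -21 0; 0 0 0 0 0 -28 0; 0 0 0 0 0 -35 0; 0 0 0 0 0 -42 0; 0 0 0 0 0 -49 0; 0 0 0 0 0 -56 0; 0 0 0 0 0 -63 0; 0 0 0 0 0 -70 0; 0 0 0 0 0 -77 0; 0 0 0 0 0 -84 0", grip_force=15)

```text
time_s: 4.97
ee_pos: [645.4, -16.8, 170.9]
ee_rot: [-179.9, 0.0, 88.3]
force: [-2.1, -2.3, 1.2]
gripper_width: 10.8
gripper_force: 15.0
```

Request:
send_rows(targets="0 0 0 0 0 -5.5 0; 0 0 0 0 0 -5.5 0; 0 0 0 0 0 -5.5 0; 0 0 0 0 0 -5.5 0")

```text
time_s: 5.3
ee_pos: [645.4, -16.8, 170.9]
ee_rot: [-179.9, 0.0, 93.4]
force: [-4.8, -2.7, 2.0]
gripper_width: 11.0
gripper_force: 15.0
```

Request:
send_rows(targets="0 0 0 0 0 0 60; 0 0 0 0 0 0 60; 0 0 0 0 0 0 60; 0 0 0 0 0 0 60; 0 0 -0.04 0 0 0 60; 0 0 -0.065 0 0 0 60; -0.001 -0.04 -0.065 0 0 0 60; -0.002 -0.08 -0.065 0 0 0 60; -0.002 -0.08 -0.065 0 0 0 60; -0.002 -0.08 -0.065 0 0 0 60; -0.002 -0.08 -0.065 0 0 0 60")

```text
time_s: 6.22
ee_pos: [567.7, -23.2, 236.7]
ee_rot: [179.8, -0.0, 93.5]
force: [0.3, 0.4, -0.9]
gripper_width: 54.8
gripper_force: 0.0
```

```bash
python3 - <<'E'
from h import *
w=grab('wrist','w2'); t=grab('side','side2')
e,T,s=pose(); print(s['time_s'],e,s['ee_rot'],s['gripper_width']); print(rel((565.8,-23.9,165)))
print('expected key px',proj(w,(645.8,-18,205)),'peg',proj(w,(565.8,-23.9,200)))
c=np.zeros((480,800,3),np.uint8);c[:,:500]=w['image'][:,70:570];c[:,500:]=cv2.resize(t['image'][180:300,260:335],None,fx=4,fy=4)
cv2.imwrite('pics/m2.png',c)
E
```

```text
6.3167 [568.31900189 -23.17080792 236.32285725] [1.79888700e+02 9.27832980e-04 9.35050162e+01] 54.66441037167066
[-0.0006 -0.0027  0.0713]
expected key px [450.5560817 270.5904909] peg [317.88324458 270.7968814 ]
```

View pics/m2.png

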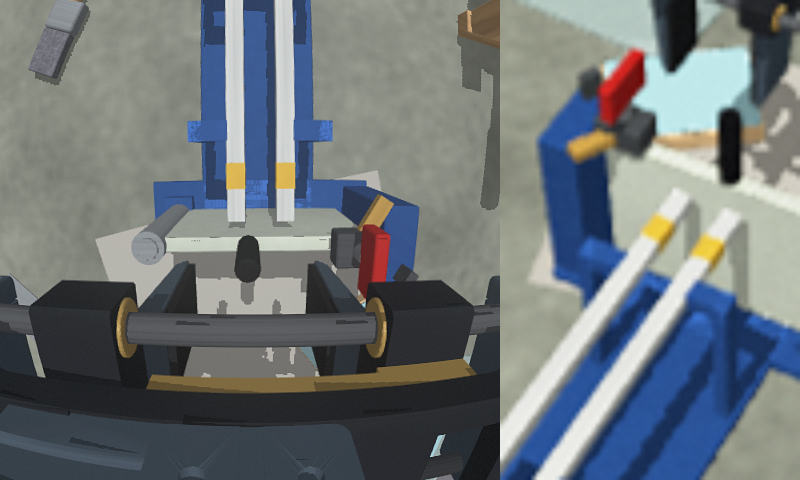

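The key is now square to the gate (unlocked), and the peg's top at (317,272) matches the prediction. Going down and gripping the peg.

Request:
send_rows(targets="0 -0.002 0.035 0 0 0 60; 0 -0.002 0.071 0 0 0 50; 0 -0.002 0.071 0 0 0 0; 0 -0.002 0.071 0 0 0 0; 0 -0.002 0.071 0 0 0 0; 0 -0.002 0.071 0 0 0 0; 0 -0.002 0.071 0 0 0 0; 0 -0.002 0.071 0 0 0 0; 0 -0.002 0.071 0 0 0 0; 0 -0.002 0.071 0 0 0 0; 0 -0.002 0.071 0 0 0 0; 0 -0.002 0.071 0 0 0 0", grip_force=12)

```text
time_s: 7.32
ee_pos: [565.5, -23.6, 167.0]
ee_rot: [179.8, 0.0, 93.5]
force: [-1.1, -0.3, 7.0]
gripper_width: 15.4
gripper_force: 12.0
```

Request:
send_rows(targets="-0.0091 -0.0006 0 0 0 7 0; -0.0181 -0.0022 0 0 0 14 0; -0.0269 -0.0050 0 0 0 21 0; -0.0352 -0.0088 0 0 0 28 0; -0.0430 -0.0136 0 0 0 35 0; -0.0502 -0.0193 0 0 0 42 0; -0.0566 -0.0258 0 0 0 49 0; -0.0622 -0.0331 0 0 0 56 0; -0.0668 -0.0410 0 0 0 63 0; -0.0705 -0.0493 0 0 0 70 0; -0.0731 -0.0581 0 0 0 77 0; -0.0746 -0.0672 0 0 0 84 0")

```text
time_s: 8.32
ee_pos: [504.7, -103.0, 167.0]
ee_rot: [179.8, -0.4, 9.1]
force: [2.7, -0.6, 4.8]
gripper_width: 15.8
gripper_force: 12.0
```

Request:
send_rows(targets="-0.0091 -0.0006 0 0 0 7 0; -0.0181 -0.0022 0 0 0 14 0; -0.0181 -0.0022 0 0 0 14 0; -0.0181 -0.0022 0 0 0 14 0; -0.0181 -0.0022 0 0 0 14 60; -0.0181 -0.0022 0 0 0 14 60; -0.0181 -0.0022 0 0 0 14 60; -0.0181 -0.0022 0 0 0 14 60; -0.0181 -0.0022 -0.04 0 0 14 60; -0.0181 -0.0022 -0.08 0 0 14 60; -0.0181 -0.0022 -0.09 0 0 14 60")

```text
time_s: 9.23
ee_pos: [486.8, -103.3, 260.5]
ee_rot: [179.9, -0.6, -4.5]
force: [0.7, -0.4, -0.1]
gripper_width: 54.6
gripper_force: 0.0
```

```bash
python3 - <<'E'
from h import *
s0=grab('side','side3'); t=grab('top','top3')
e,T,s=pose(); print(s['time_s'],e,s['ee_rot'],s['gripper_width'],s['force']); 
c=np.zeros((360,800,3),np.uint8);c[:,:400]=cv2.resize(s0['image'][120:300,250:450],None,fx=2,fy=2);c[:,400:]=cv2.resize(t['image'][140:320,270:470],None,fx=2,fy=2)
cv2.imwrite('pics/m3.png',c)
print('green tri'); 
rr=(340,130,440,220)
print(blobs(s0,(5,110,90),(17,255,255),6,rr)[1][:4]);print(blobs(t,(5,110,90),(17,255,255),6,(390,190,460,290))[1][:4])
E
```

```text
9.3333 [ 485.53167121 -103.10659745  257.46002194] [179.94880298  -0.33985994  -4.47810002] 54.96083435238653 [0.13444515 0.0101585  0.02294652]
green tri
[(115, [411.8, 175.1], [408, 168, 9, 16]), (68, [408.9, 190.8], [403, 187, 14, 8]), (56, [433.3, 131.6], [423, 130, 17, 6]), (7, [369.1, 189.1], [367, 187, 6, 5])]
[(76, [435.4, 215.7], [430, 211, 11, 10]), (71, [426.8, 266.5], [422, 263, 11, 8]), (27, [425.9, 221.8], [423, 214, 10, 13]), (10, [416.1, 268.7], [415, 265, 3, 8])]
```

View pics/m3.png

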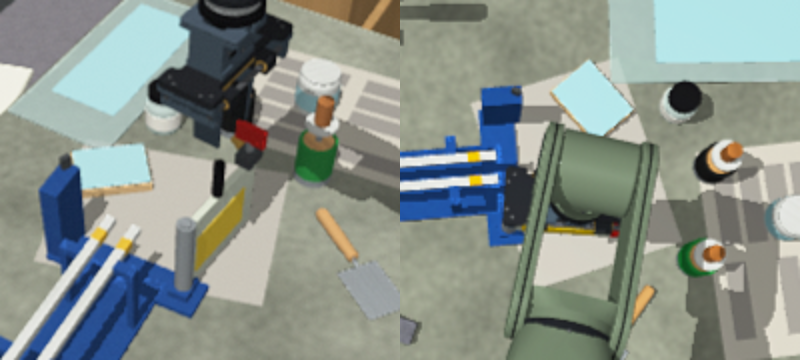

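The gate stands at ≈98°, wide open; rollers unmoved. Fetching the black roller first.

Request:
send_rows(targets="0.012 0.022 0 0 0 -7 80; 0.024 0.048 0 0 0 -14 80; 0.036 0.074 0 0 0 -21 80; 0.048 0.1 0 0 0 -28 80; 0.06 0.125 0 0 0 -35 80; 0.072 0.15 0 0 0 -42 80; 0.084 0.175 0 0 0 -49 80; 0.096 0.2 0 0 0 -56 80; 0.108 0.225 0 0 0 -63 80; 0.12 0.25 0 0 0 -70 80; 0.128 0.265 0 0 0 -77 80; 0.128 0.265 0 0 0 -84 80")

```text
time_s: 10.33
ee_pos: [590.9, -380.0, 250.5]
ee_rot: [-179.8, -0.0, 79.7]
force: [-0.7, 0.6, 0.4]
gripper_width: 72.8
gripper_force: 0.0
```

Request:
send_rows(targets="0 0 0 0 0 -7 80; 0 0 0 0 0 -14 80; 0 0 0 0 0 -14 80; 0 0 0 0 0 -14 80")

```text
time_s: 10.67
ee_pos: [590.3, -376.7, 252.8]
ee_rot: [-179.8, -0.1, 93.3]
force: [-0.0, -0.3, 0.2]
gripper_width: 72.6
gripper_force: 0.0
```

```bash
python3 - <<'E'
from h import *
w=grab('wrist','w4')
e,T,s=pose(); print(s['time_s'],e,s['ee_rot'],s['gripper_width']); print(rel((592.7,-377,116)))
print('exp grip top px',proj(w,(592.7,-377,155)))
print(blobs(w,(5,100,80),(17,255,255),40)[1][:5])
E
```

```text
10.7167 [ 590.45423657 -376.69103626  253.33260336] [-1.79875378e+02 -9.29011547e-02  9.33489299e+01] 72.85056893934377
[-0.0007  0.0025  0.1373]
exp grip top px [324.6820383  243.94704618]
[(1111, [135.7, 186.8], [114, 171, 47, 35]), (1084, [322.0, 238.6], [306, 218, 33, 42]), (1023, [126.9, 89.7], [97, 64, 60, 52]), (364, [177.3, 176.6], [161, 157, 26, 47]), (73, [321.1, 201.3], [302, 198, 39, 11])]
```

View pics/w4.png

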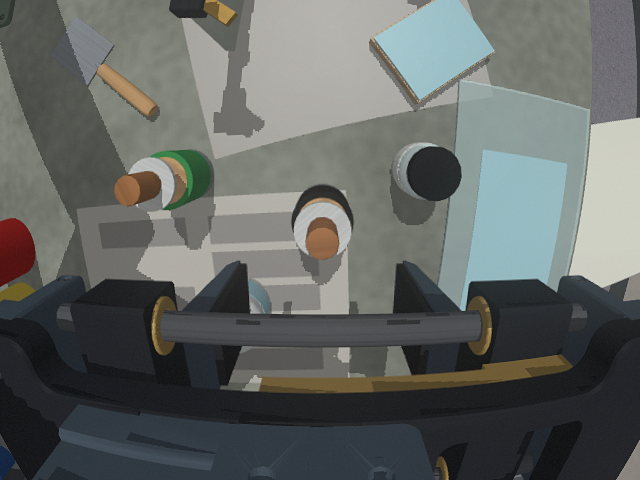

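The black roller's grip top is at (322,244), within 2 mm of the estimate. Descending.

Request:
send_rows(targets="0 0.001 0.035 0 0 0 80; 0 0.001 0.07 0 0 0 70; 0 0.001 0.105 0 0 0 65; 0 0.001 0.137 0 0 0 65; 0 0.001 0.137 0 0 0 60; 0 0.001 0.137 0 0 0 0; 0 0.001 0.137 0 0 0 0; 0 0.001 0.137 0 0 0 0; 0 0.001 0.137 0 0 0 0; 0 0.001 0.137 0 0 0 0; 0 0.001 0.137 0 0 0 0; 0 0.001 0.137 0 0 0 0", grip_force=25)

```text
time_s: 11.72
ee_pos: [592.0, -377.7, 120.3]
ee_rot: [179.9, 0.1, 93.5]
force: [-3.3, -0.0, 6.2]
gripper_width: 25.5
gripper_force: 25.0
```

Request:
send_rows(targets="0 0 0 0 0 0 0; 0 0 0 0 0 0 0; 0 0 0 0 0 0 0; 0 0 0 0 0 0 0")

```text
time_s: 12.05
ee_pos: [592.0, -377.7, 120.3]
ee_rot: [179.9, 0.1, 93.5]
force: [-2.6, 0.1, 6.3]
gripper_width: 25.7
gripper_force: 25.0
```

Request:
send_rows(targets="0 0 -0.03 0 0 0 0; 0 0 -0.07 0 0 0 0; 0.01 0 -0.11 0 0 0 0; 0.04 0 -0.12 0 0 -0.5 0; 0.075 0.001 -0.12 0 0 -0.5 0; 0.11 0.002 -0.12 0 0 -0.5 0; 0.145 0.003 -0.12 0 0 -0.5 0; 0.18 0.004 -0.12 0 0 -0.5 0; 0.215 0.005 -0.12 0 0 -0.5 0; 0.25 0.006 -0.12 0 0 -0.5 0; 0.28 0.006 -0.12 0 0 -0.5 0; 0.295 0.006 -0.12 0 0 -0.5 0")

```text
time_s: 13.05
ee_pos: [579.0, -78.4, 238.0]
ee_rot: [-180.0, -0.1, 94.1]
force: [-0.1, -1.6, -2.5]
gripper_width: 25.6
gripper_force: 25.0
```

Request:
send_rows(targets="0 0 0 0 0 0 0; 0 0 0 0 0 0 0; 0 0 0 0 0 0 0")

```text
time_s: 13.3
ee_pos: [579.9, -83.3, 238.0]
ee_rot: [180.0, 0.1, 94.0]
force: [-0.3, -0.8, -2.5]
gripper_width: 25.8
gripper_force: 25.0
```

```bash
python3 - <<'E'
from h import *
w=grab('wrist','w5')
e,T,s=pose(); print(s['time_s'],e,s['ee_rot'],s['gripper_width'],s['force']); print(rel((580,-83,146)))
print(blobs(w,(18,120,120),(35,255,255),30)[1][:4])
for b in blobs(w,(18,120,120),(35,255,255),30)[1][:2]: print(onz(w,*b[1],125))
E
```

```text
13.35 [579.91483844 -83.53817319 237.90424142] [-1.79999162e+02  4.88142243e-02  9.39306487e+01] 25.755133629957733 [-0.82440956  0.23010763 -2.97252091]
[0.0006 0.0001 0.0919]
[(3686, [339.1, 379.3], [160, 365, 330, 27]), (499, [295.5, 96.1], [286, 84, 20, 26]), (498, [345.5, 96.0], [336, 84, 20, 25]), (184, [390.6, 324.2], [387, 300, 7, 55])]
[ 605.85971103 -216.80450915  125.        ]
[552.99926122  25.62282181 125.        ]
```

View pics/w5.png

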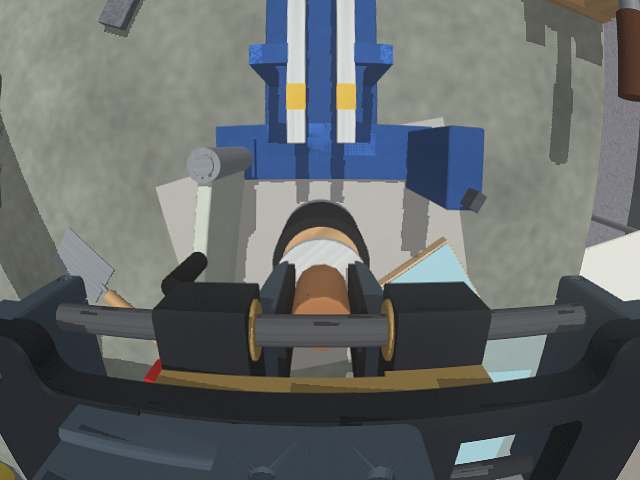

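The bands at (295,96) and (345,96) are centred on the held roller's axis (320), so the slot is lined up. Lowering, then sliding in.

Request:
send_rows(targets="0 0 0.03 0 0 0 0; 0 0 0.06 0 0 0 0; 0 0 0.091 0 0 0 0; 0 0 0.091 0 0 0 0; 0 0 0.091 0 0 0 0; 0.02 0 0.091 0 0 0 0; 0.04 0 0.091 0 0 0 0; 0.06 0 0.091 0 0 0 0; 0.08 0 0.091 0 0 0 0; 0.1 0 0.091 0 0 0 0; 0.12 0 0.091 0 0 0 0; 0.12 0 0.091 0 0 0 0")

```text
time_s: 14.35
ee_pos: [573.2, 40.3, 150.1]
ee_rot: [179.7, -0.1, 94.1]
force: [0.1, -0.2, -3.3]
gripper_width: 25.5
gripper_force: 25.0
```

Request:
send_rows(targets="0.02 0 0 0 0 0 0; 0.045 0 0 0 0 0 0; 0.07 0 0 0 0 0 0; 0.095 0 0 0 0 0 0; 0.12 0 0 0 0 0 0; 0.145 0 0 0 0 0 0; 0.15 0 0 0 0 0 0; 0.15 0 0.004 0 0 0 0; 0.15 0 0.008 0 0 0 0; 0.15 0 0.008 0 0 0 0")

```text
time_s: 15.18
ee_pos: [562.2, 186.3, 140.1]
ee_rot: [179.8, -0.0, 93.9]
force: [0.9, 1.1, 0.8]
gripper_width: 25.7
gripper_force: 25.0
```

```bash
python3 - <<'E'
from h import *
e,T,s=pose(); print(s['time_s'],e,s['ee_rot'],s['force'])
E
```

```text
15.1833 [562.24036764 186.27967516 140.136677  ] [ 1.79830341e+02 -1.70357453e-02  9.39372419e+01] [0.87301738 1.1089719  0.7819892 ]
```

Seated on the rail at y≈200 (weight carried, z 140). Releasing, rising, and heading for the green roller.

Request:
send_rows(targets="0 0 0 0 0 0 40; 0 0 0 0 0 0 60; 0 0 0 0 0 0 60; 0 0 0 0 0 0 60; 0 0 -0.03 0 0 0 60; 0 0 -0.07 0 0 0 60; 0 0 -0.11 0 0 0 70; -0.05 -0.01 -0.11 0 0 0 80; -0.09 -0.02 -0.11 0 0 0 80; -0.13 -0.03 -0.11 0 0 0 80; -0.17 -0.04 -0.11 0 0 0 80; -0.21 -0.05 -0.11 0 0 0 80")

```text
time_s: 16.18
ee_pos: [526.2, -20.2, 249.2]
ee_rot: [180.0, 0.0, 94.0]
force: [0.6, -0.2, -0.9]
gripper_width: 72.6
gripper_force: 0.0
```

Request:
send_rows(targets="-0.038 -0.012 0 0 0 0 80; -0.076 -0.024 0 0 0 0 80; -0.114 -0.036 0 0 0 0 80; -0.152 -0.048 0 0 0 0 80; -0.19 -0.06 0 0 0 0 80; -0.228 -0.072 0 0 0 0 80; -0.266 -0.09 0 0 0 0 80; -0.3 -0.105 0 0 0 0 80; -0.308 -0.115 0 0 0 0 80; -0.308 -0.115 0 0 0 0 80")

```text
time_s: 17.02
ee_pos: [431.8, -336.0, 248.8]
ee_rot: [-179.9, 0.0, 93.7]
force: [0.3, -0.3, -0.3]
gripper_width: 72.7
gripper_force: 0.0
```

```bash
python3 - <<'E'
from h import *
w=grab('wrist','w6'); sd=grab('side','side6'); t=grab('top','top6')
e,T,s=pose(); print(s['time_s'],e,s['ee_rot'],s['gripper_width']); print(rel((433.1,-343.3,116)))
print('exp grip top px',proj(w,(433.1,-343.3,155)))
print(blobs(w,(5,100,80),(17,255,255),40)[1][:5])
c=np.zeros((480,800,3),np.uint8);c[:,:480]=w['image'][:,80:560];c[:330,480:]=cv2.resize(sd['image'][180:345,220:380],None,fx=2,fy=2);c[330:,480:]=t['image'][170:320,200:520]
cv2.imwrite('pics/m6.png',c)
E
```

```text
17.1667 [ 434.03615098 -332.71497146  249.0618864 ] [ 1.79979965e+02 -4.39519897e-02  9.40180861e+01] 73.10044773251477
[-0.0106 -0.0017  0.1331]
exp grip top px [322.45453054 254.08157416]
[(1386, [249.6, 118.1], [212, 86, 75, 64]), (1138, [321.0, 246.6], [305, 225, 33, 43]), (91, [320.7, 208.0], [301, 205, 41, 11])]
```

View pics/m6.png

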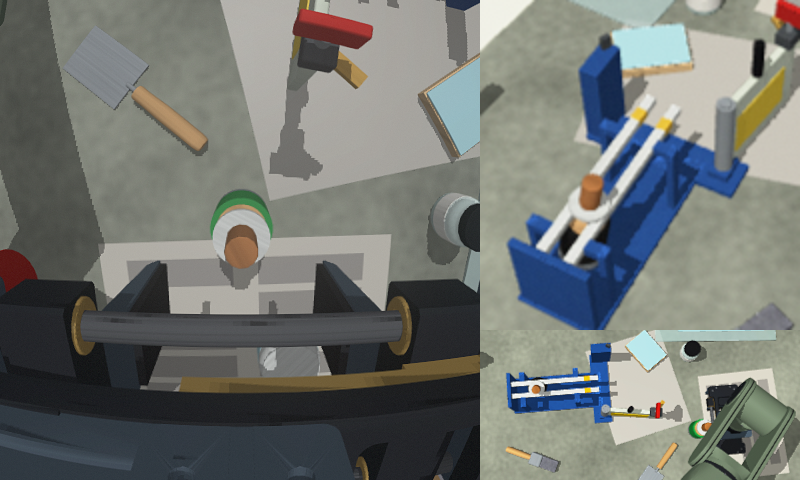

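Black hangs upright on the rail. Green's grip is as predicted at (321,252). Descending on it.

Request:
send_rows(targets="-0.01 -0.001 0.03 0 0 0 80; -0.01 -0.002 0.065 0 0 0 70; -0.01 -0.002 0.1 0 0 0 65; -0.01 -0.002 0.133 0 0 0 65; -0.01 -0.002 0.133 0 0 0 60; -0.01 -0.002 0.133 0 0 0 0; -0.01 -0.002 0.133 0 0 0 0; -0.01 -0.002 0.133 0 0 0 0; -0.01 -0.002 0.133 0 0 0 0; -0.01 -0.002 0.133 0 0 0 0; -0.01 -0.002 0.133 0 0 0 0; -0.01 -0.002 0.133 0 0 0 0", grip_force=25)

```text
time_s: 18.17
ee_pos: [432.7, -344.5, 117.9]
ee_rot: [179.9, 0.1, 94.0]
force: [-1.2, 0.0, 7.1]
gripper_width: 25.9
gripper_force: 25.0
```

Request:
send_rows(targets="0 0 0 0 0 0 0; 0 0 0 0 0 0 0; 0 0 0 0 0 0 0; 0 0 0 0 0 0 0")

```text
time_s: 18.5
ee_pos: [432.7, -344.5, 117.9]
ee_rot: [179.9, 0.1, 94.0]
force: [-2.5, 0.2, 6.6]
gripper_width: 25.2
gripper_force: 25.0
```

Request:
send_rows(targets="0 0 -0.03 0 0 0 0; 0 0 -0.07 0 0 0 0; 0 0.01 -0.11 0 0 0 0; 0 0.045 -0.12 0 0 0 0; 0.002 0.08 -0.12 0 0 0 0; 0.004 0.115 -0.12 0 0 0 0; 0.02 0.14 -0.12 0 0 0 0; 0.055 0.155 -0.12 0 0 0 0; 0.09 0.16 -0.12 0 0 0 0; 0.125 0.162 -0.12 0 0 0 0; 0.16 0.163 -0.12 0 0 0 0; 0.195 0.164 -0.12 0 0 0 0")

```text
time_s: 19.5
ee_pos: [581.9, -136.1, 235.2]
ee_rot: [-179.9, -0.0, 94.0]
force: [1.0, -0.1, -3.5]
gripper_width: 26.0
gripper_force: 25.0
```

Request:
send_rows(targets="0.03 0.001 0 0 0 0 0; 0.055 0.001 0 0 0 0 0; 0.055 0.001 0 0 0 0 0; 0.055 0.001 0 0 0 0 0; 0.055 0.001 0 0 0 0 0")

```text
time_s: 19.92
ee_pos: [579.5, -83.2, 235.8]
ee_rot: [-180.0, 0.0, 94.0]
force: [0.6, -0.2, -2.8]
gripper_width: 25.6
gripper_force: 25.0
```

```bash
python3 - <<'E'
from h import *
w=grab('wrist','w7')
e,T,s=pose(); print(s['time_s'],e,s['ee_rot'],s['gripper_width'],s['force'])
d=e[:2]-[575,-13.1];c_,s_=np.cos(np.radians(4)),np.sin(np.radians(4));print('rail x,y',d@[c_,s_],d@[-s_,c_])
print([b for b in blobs(w,(18,120,120),(35,255,255),100)[1] if b[1][1]<200])
E
```

```text
19.9667 [579.59354165 -83.63951315 235.7910643 ] [-1.79976154e+02  3.09512446e-02  9.39697094e+01] 25.630139251724287 [ 0.19198699 -0.60276331 -3.26425984]
rail x,y -0.33823568548910427 -70.68811171331471
[(501, [346.5, 96.0], [337, 83, 20, 26]), (481, [296.1, 96.1], [287, 83, 20, 27])]
```

Request:
send_rows(targets="0 0 0.03 0 0 0 0; 0 0 0.06 0 0 0 0; 0 0 0.091 0 0 0 0; 0 0 0.091 0 0 0 0; 0 0 0.091 0 0 0 0; 0.02 0 0.091 0 0 0 0; 0.04 0 0.091 0 0 0 0; 0.06 0 0.091 0 0 0 0; 0.08 0 0.091 0 0 0 0; 0.1 0 0.091 0 0 0 0; 0.12 0 0.091 0 0 0 0; 0.14 0 0.091 0 0 0 0")

```text
time_s: 20.97
ee_pos: [571.9, 57.3, 148.2]
ee_rot: [179.7, 0.0, 93.9]
force: [-0.1, -0.0, -4.1]
gripper_width: 25.6
gripper_force: 25.0
```

Request:
send_rows(targets="0.025 0 0 0 0 0 0; 0.05 0 0 0 0 0 0; 0.05 0 0 0 0 0 0; 0.05 0 0.004 0 0 0 0; 0.05 0 0.008 0 0 0 0; 0.05 0 0.009 0 0 0 0; 0.05 0 0.009 0 0 0 0")

```text
time_s: 21.55
ee_pos: [568.0, 106.3, 138.5]
ee_rot: [179.8, -0.1, 93.9]
force: [-1.5, 2.8, 5.2]
gripper_width: 25.8
gripper_force: 25.0
```

Green is seated at y≈120. Releasing and going back above the peg.

Request:
send_rows(targets="0 0 0 0 0 0 40; 0 0 0 0 0 0 60; 0 0 0 0 0 0 60; 0 0 0 0 0 0 60; 0 0 -0.03 0 0 0 60; 0 0 -0.07 0 0 0 60; 0 0 -0.115 0 0 0 60; 0 0 -0.115 0 0 0 60")

```text
time_s: 22.22
ee_pos: [570.2, 107.1, 259.2]
ee_rot: [179.1, -0.1, 94.0]
force: [1.1, 0.7, 0.7]
gripper_width: 54.5
gripper_force: 0.0
```

Request:
send_rows(targets="-0.02 -0.01 0 0 0 7 60; -0.04 -0.02 0 0 0 14 60; -0.06 -0.03 0 0 0 21 60; -0.08 -0.04 0 0 0 28 60; -0.1 -0.05 0 0 0 35 60; -0.12 -0.06 0 0 0 42 60; -0.14 -0.07 0 0 0 49 60; -0.16 -0.08 0 0 0 56 60; -0.18 -0.09 0 0 0 63 60; -0.203 -0.096 0 0 0 70 60; -0.203 -0.096 0 0 0 77 60; -0.203 -0.096 0 0 0 84 60")

```text
time_s: 23.22
ee_pos: [484.4, -104.0, 250.9]
ee_rot: [180.0, -0.0, 9.5]
force: [-0.5, 0.2, -0.2]
gripper_width: 55.0
gripper_force: 0.0
```

Request:
send_rows(targets="0 0 0 0 0 7 60; 0 0 0 0 0 14.5 60; 0 0 0 0 0 14.5 60; 0 0 0 0 0 14.5 60")

```text
time_s: 23.55
ee_pos: [484.7, -102.7, 250.9]
ee_rot: [180.0, 0.0, -4.3]
force: [-0.5, -0.0, -0.2]
gripper_width: 54.6
gripper_force: 0.0
```

```bash
python3 - <<'E'
from h import *
w=grab('wrist','w8'); sd=grab('side','side8'); t=grab('top','top8')
e,T,s=pose(); print(s['time_s'],e,s['ee_rot'],s['gripper_width']); print(rel((486.0,-103.4,165)))
print('exp peg px',proj(w,(486.0,-103.4,200)))
c=np.zeros((480,800,3),np.uint8);c[:,:480]=w['image'][:,80:560];c[:330,480:]=cv2.resize(sd['image'][180:345,220:380],None,fx=2,fy=2);c[330:,480:]=t['image'][170:320,200:520]
cv2.imwrite('pics/m8.png',c)
E
```

```text
23.7 [ 484.80892589 -102.54296451  250.9647609 ] [ 1.79995695e+02  1.88718594e-03 -4.38629175e+00] 54.450740753549134
[0.0013 0.0008 0.086 ]
exp peg px [322.35718897 259.94167839]
```

View pics/m8.png

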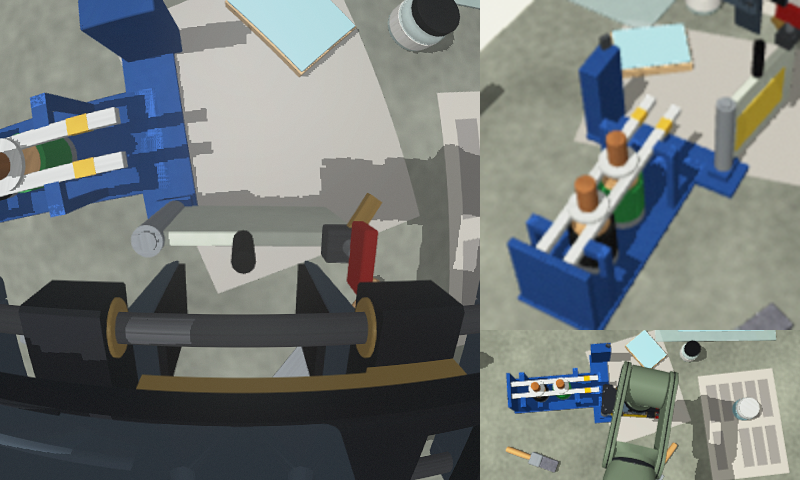

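Both rollers hang upright on the rail. The peg top is at (323,265), under the gripper. Gripping it and swinging the gate shut.

Request:
send_rows(targets="0 0 0.035 0 0 0 60; 0 0 0.07 0 0 0 50; 0 0 0.086 0 0 0 40; 0 0 0.086 0 0 0 0; 0 0 0.086 0 0 0 0; 0 0 0.086 0 0 0 0; 0 0 0.086 0 0 0 0; 0 0 0.086 0 0 0 0; 0 0 0.086 0 0 0 0; 0 0 0.086 0 0 0 0; 0 0 0.086 0 0 0 0; 0 0 0.086 0 0 0 0", grip_force=12)

```text
time_s: 24.7
ee_pos: [486.0, -104.1, 166.7]
ee_rot: [179.8, -0.2, -4.5]
force: [-1.1, -5.8, 2.8]
gripper_width: 15.5
gripper_force: 12.0
```

Request:
send_rows(targets="0.0091 -0.0006 0 0 0 -7 0; 0.0181 -0.0022 0 0 0 -14 0; 0.0269 -0.0050 0 0 0 -21 0; 0.0352 -0.0088 0 0 0 -28 0; 0.0430 -0.0136 0 0 0 -35 0; 0.0502 -0.0193 0 0 0 -42 0; 0.0566 -0.0258 0 0 0 -49 0; 0.0622 -0.0331 0 0 0 -56 0; 0.0668 -0.0410 0 0 0 -63 0; 0.0705 -0.0493 0 0 0 -70 0; 0.0731 -0.0581 0 0 0 -77 0; 0.0746 -0.0672 0 0 0 -84 0")

```text
time_s: 25.7
ee_pos: [564.6, -41.8, 166.7]
ee_rot: [179.9, 0.1, 79.9]
force: [-3.6, -3.5, 5.5]
gripper_width: 15.5
gripper_force: 12.0
```

Request:
send_rows(targets="0.0091 -0.0006 0 0 0 -7 0; 0.0155 -0.0016 0 0 0 -12 0; 0.019 -0.0024 0 0 0 -14 0; 0.019 -0.0024 0 0 0 -14 0; 0.02 -0.0024 0 0 0 -14 0; 0.02 -0.0024 0 0 0 -14 0")

```text
time_s: 26.2
ee_pos: [565.4, -22.4, 166.7]
ee_rot: [180.0, 0.1, 93.5]
force: [-3.6, -5.1, 6.3]
gripper_width: 15.2
gripper_force: 12.0
```

Request:
send_rows(targets="0 0 0 0 0 0 60; 0 0 0 0 0 0 60; 0 0 0 0 0 0 60; 0 0 0 0 0 0 60; 0 0 -0.04 0 0 0 60; 0 0 -0.08 0 0 0 60; 0 0.04 -0.08 0 0 0 60; 0 0.08 -0.08 0 0 0 60; 0 0.08 -0.08 0 0 0 60; 0 0.08 -0.08 0 0 0 60")

```text
time_s: 27.03
ee_pos: [646.7, -16.0, 243.1]
ee_rot: [-179.9, -0.0, 93.5]
force: [-0.8, 0.2, -0.4]
gripper_width: 54.5
gripper_force: 0.0
```

```bash
python3 - <<'E'
from h import *
w=grab('wrist','w9'); sd=grab('side','side9')
e,T,s=pose(); print(s['time_s'],e,s['ee_rot'],s['gripper_width']); print(rel((645.6,-17,171)))
print('exp key px',proj(w,(645.6,-17,205)), proj(w,(645.6,-40,205)))
c=np.zeros((480,800,3),np.uint8);c[:,:480]=w['image'][:,80:560];c[:330,480:]=cv2.resize(sd['image'][180:345,220:380],None,fx=2,fy=2)
cv2.imwrite('pics/m9.png',c)
E
```

```text
27.1333 [644.8829001  -16.24071865 244.18122831] [-1.79878084e+02 -2.02424436e-02  9.35074667e+01] 54.53662567936155
[-0.0008  0.0008  0.0732]
exp key px [319.44469857 270.44159516] [317.21988561 305.40443869]
```

View pics/m9.png

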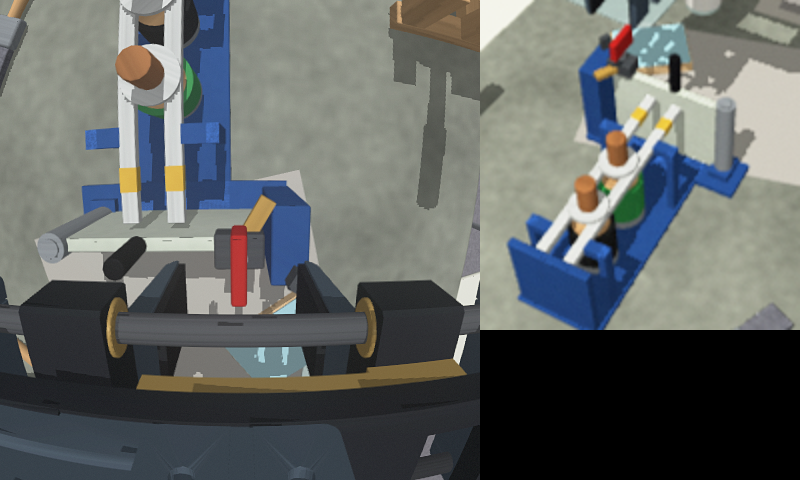

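The gate is shut and the key still square at (318,265), under the gripper. Gripping it and turning back.

Request:
send_rows(targets="0 0 0.035 0 0 0 60; 0 0 0.073 0 0 0 50; 0 0 0.073 0 0 0 40; 0 0 0.073 0 0 0 0; 0 0 0.073 0 0 0 0; 0 0 0.073 0 0 0 0; 0 0 0.073 0 0 0 0; 0 0 0.073 0 0 0 0; 0 0 0.073 0 0 0 0; 0 0 0.073 0 0 0 0; 0 0 0.073 0 0 0 0; 0 0 0.073 0 0 0 0", grip_force=15)

```text
time_s: 28.13
ee_pos: [645.3, -16.5, 174.0]
ee_rot: [180.0, 0.0, 93.5]
force: [-3.4, -0.8, 5.8]
gripper_width: 10.5
gripper_force: 15.0
```

Request:
send_rows(targets="0 0 0 0 0 7 0; 0 0 0 0 0 14 0; 0 0 0 0 0 21 0; 0 0 0 0 0 28 0; 0 0 0 0 0 35 0; 0 0 0 0 0 42 0; 0 0 0 0 0 49 0; 0 0 0 0 0 56 0; 0 0 0 0 0 63 0; 0 0 0 0 0 70 0; 0 0 0 0 0 77 0; 0 0 0 0 0 84 0")

```text
time_s: 29.13
ee_pos: [647.0, -17.9, 174.1]
ee_rot: [179.8, -0.2, 9.2]
force: [0.2, -5.1, 3.3]
gripper_width: 10.3
gripper_force: 15.0
```

Request:
send_rows(targets="0 0 0 0 0 6 0; 0 0 0 0 0 6 0; 0 0 0 0 0 6 0; 0 0 0 0 0 6 0")

```text
time_s: 29.47
ee_pos: [647.0, -18.0, 174.1]
ee_rot: [179.8, -0.3, 3.7]
force: [0.9, -4.0, 6.6]
gripper_width: 10.2
gripper_force: 15.0
```

Locked. Releasing, rising clear, then a last look.

Request:
send_rows(targets="0 0 0 0 0 0 60; 0 0 0 0 0 0 60; 0 0 0 0 0 0 60; 0 0 0 0 0 0 60; 0 0 -0.04 0 0 0 60; 0 0 -0.08 0 0 0 60; 0 0 -0.12 0 0 0 60; -0.04 0.03 -0.14 0 0 0 60; -0.07 0.06 -0.14 0 0 0 60; -0.1 0.09 -0.14 0 0 0 60; -0.1 0.09 -0.14 0 0 0 60; -0.1 0.09 -0.14 0 0 0 60")

```text
time_s: 30.47
ee_pos: [549.2, -114.1, 312.7]
ee_rot: [180.0, 0.0, 3.3]
force: [-0.6, 0.9, -0.1]
gripper_width: 54.3
gripper_force: 0.0
```

```bash
python3 - <<'E'
from h import *
w=grab('wrist','w10'); sd=grab('side','side10'); t=grab('top')
c=np.zeros((600,800,3),np.uint8);c[:480,:480]=w['image'][:,80:560];c[:330,480:]=cv2.resize(sd['image'][180:345,220:380],None,fx=2,fy=2);c[330:600,480:]=t['image'][150:420,180:500]
cv2.imwrite('pics/m10.png',c)
print(blobs(sd,(0,150,90),(6,255,255),6,(230,180,360,345))[1][:2])
E
```

```text
[(150, [289.9, 201.1], [282, 194, 17, 15])]
```

View pics/m10.png

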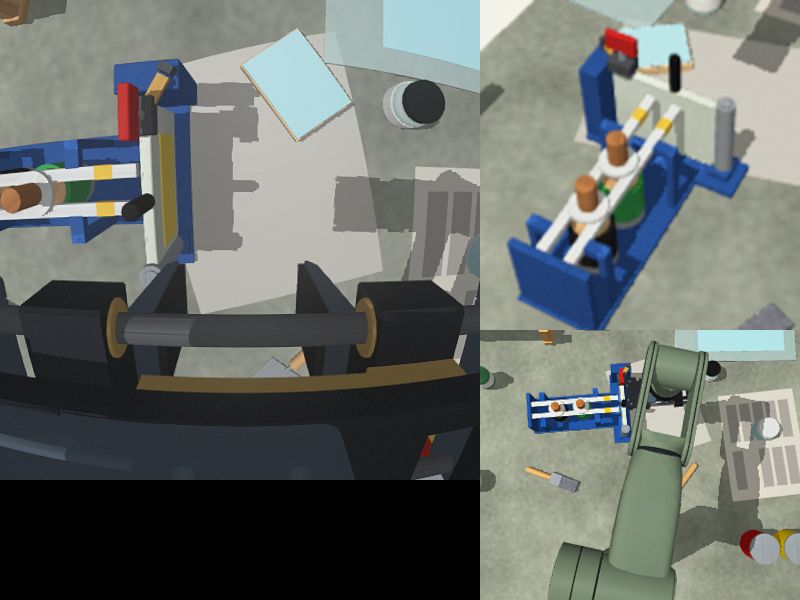

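Both rollers hang inside, the gate is shut, and the key mask sits at (289.9,201.1), the same as at the start. Handing in.

```bash
python3 -c "
from workcell import env
print(env.job_done())"
```

```text
the job is handed in; nothing more can be done
None
```

The black and green rollers, the only two on the table, hang on the rail past the yellow band, with the gate shut and the key back at locked; I handed the job in at about 31 s and the judge's result was not shown.

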